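Let down a wound desk reel

TASK

The empty cord reel on the desk has been left wound up with its pawl hooked in the ratchet wheel. Wind the crank forward (counter-clockwise) a little until the blue pawl is unhooked, flick the pawl off the wheel with a light touch so that it stays off, then ease the crank slowly back until it beds lightly against the red stop, and let go. Never force the pawl, do not bang or lean on the stop, and leave the things around the reel where they are.

Things in the scene. Friction and masses are not known exactly. Their poses are not given: they have to be found in the camera images.
- hub (a point): On the vertical axis of the reel, 60 mm above the desk. The reel is fixed to the desk, at a place and yaw that differ: grey round base 164 mm across and 10 mm high, steel ratchet wheel with 22 saw teeth (91 mm across, z 16 to 26 mm), orange drum 70 mm across up to z 52 mm, above it the crank arm, its bolt up to z 68 mm. Its z axis points up.
- crank_knob (a point): Centre of the black crank knob: a round upright grip 16 mm across, z 64 to 99 mm, 85 mm from the reel's axis at the end of a flat steel arm 16 mm wide (z 53 to 61 mm). This point is at z 80 mm. Counter-clockwise from above winds forward, about 14 N at the knob; a friction brake holds it where it is left; back it takes 3 to 4 N once the pawl is off. Pushing back with the pawl on only jams it.
- drum (a joint): Angle of crank, drum and ratchet wheel, rad; grows counter-clockwise (winding forward). Starts at 1.24 to 1.27. The stop, not a number, ends the way back (it comes between -0.2 and 0.25).
- pawl (a joint): Angle of the blue pawl, rad. At the start about 0.1, hooked under a tooth. Winding forward, the tooth's ramp lifts it steadily, about 0.9 rad per rad; from 0.20 it is free to flick, at 0.39 (crest) it clicks down to 0.16 onto the next tooth, still free unless the drum goes back. Past 0.55 an over-centre spring throws it off and holds it at its end, 0.85. It stands on the robot's right of the reel.
- pawl_post (a point): Upright blue post on the pawl's tail, 9 mm across with a 13 mm ball on top, free from z 28 to 64 mm; this point is on its axis at z 48 mm. The pawl turns on an upright pin 68.5 mm from the reel's axis; the post is 33 mm from that pin, straight outward (away from the hub) at pawl angle 0. To flick it off, push the post clockwise (seen from above) round its pin, about 20 mm. Takes 2 to 4 N when free, 15 to 20 N when hooked; over 12 N would bend it.
- stop (a point): Axis of the red stop: upright rigid sleeve 14 mm across, z 33 to 63 mm, 66 mm from the reel's axis, on a clip whose place round the base differs. This point is at z 60 mm. It meets the clockwise flank of the crank arm when the knob's direction from the hub is 0.23 rad counter-clockwise of the stop's. Bedding the arm takes 2 N or more held for 0.2 s on the stop (about 5 to 10 N at the knob); over 20 N is leaning on it.
- mug: White mug, 92 mm high, a bystander behind the reel; origin at the centre of its underside.
- mint_tube: White mint tube, 38 mm across, 97 mm high, a bystander behind the reel on its left; origin at the centre of its underside.
- spectacles: Red spectacles lying on the desk, 142 mm wide, a bystander right of the reel; origin at the underside.
- stapler: Pink stapler, 124 mm long, 42 mm high, a bystander right of the reel; origin at the underside.
Mind the look-alikes: they are no part of the job. There is more than one size of the part that bears hub; the job needs the larger.

How it is judged (in metres and radians):
On the way, in this order (a step that is already met when the one before it is completed fails the run):
1. the pawl has been flicked off the wheel while the drum is still wound (value of joint pawl above 0.7 rad and value of joint drum above 1 rad), for 0.2 s.
2. the crank arm beds against the red stop with at least 2 N, the pawl still off (value of joint pawl above 0.7 rad and contact force between drum and stop_clip above 2 N), for 0.2 s.
At the end, for the whole second after the job is handed in: The pawl is off and stays off (past 0.7 rad), the crank arm is at the red stop (knob axis within 28 mm of the stop's axis, 25.6 mm when touching, so a gap under about 3 mm), and the drum is still (value of joint pawl above 0.7 rad and horizontal distance between crank_knob and stop below 0.028 m and velocity of joint drum between -0.05 and 0.05 rad/s).
It fails at once if the pawl is forced: the robot pushes on it with more than 12 N (contact force between pawl and the fingers above 12 N or contact force between pawl and the arm above 12 N).
It fails at once if the crank bangs or leans on the stop with more than 20 N (contact force between drum and stop_clip above 20 N).
It fails at once if the drum runs back faster than 2.5 rad/s (velocity of joint drum below -2.5 rad/s).
It fails at once if the mug, mint tube, spectacles or stapler is moved more than 20 mm (distance of any of mug, mint_tube, spectacles, stapler from where it was at the start of the episode above 0.02 m).
It also fails if it takes over 64 s, if anything falls off the work surface, if the arm or the gripper's body presses on something with over 40 N, if the wrist force passes 120 N, or if a joint passes its speed limit or range.

ROBOT

A 6-joint arm with a two-finger parallel gripper is mounted at the origin on the work surface; the furniture and walls round the work are solid. World frame = base frame: x ahead of the robot, y to its left, z up, the work surface at z = 0. Lengths are in mm, angles in rad, forces in N, time in s.
With the tool pointing down it reaches from about 300 to 775 mm from the base axis. Payload 14.6 kg.
Tool frame: the origin (TCP) lies at the very end of the fingers, on their centre line; the grasp point (between the pads) lies 19 mm behind it; z points along the fingers, y is the line along which they close (so a half turn about z gives the same grasp; the last joint's range is limited). The gripper opens to 94 mm and grips with 3 to 60 N. Pads are 16 mm wide; open, the fingers measure 119 mm over their backs; the gripper's body (75 mm by 177 mm) begins 78 mm behind the grasp point.
Start: joints at [-1.243, 0.3, 1.521, -0, 1.321, -0.067], TCP at [211.535, -507.683, 205.446] pointing down, gripper open.
Joint ranges: [-3.03, 3.03], [-0.79, 2.21], [0.23, 2.52], [-1.04, 4.18], [0, 3.07], [-2.55, 2.55]. Speed limits (rad/s): [2.22, 2.22, 2.57, 3.14, 3.14, 3.14].

INTERFACE

Orientations are given as [roll, pitch, yaw] about the fixed x, y, z axes, in that order (R = Rz(yaw) Ry(pitch) Rx(roll)).
In Python, from cell import manip, camera, get_calibration gives the robot as it stands. The module is installed in compiled form; this text tells all that it offers.
- The arm moves only by the tool jog_arm, never from a script. Its argument "plan" is one flat list of numbers, 6 for each row, row after row: the shift along the world's x, y, z in m, then the turn, a rotation vector about the world's x, y, z in degrees. A call has 1 to 20 rows; each row is the pose to reach, as a shift and turn from the pose commanded when the call began; what a row does not reach only later rows make up. A row lasts 1/10 s, in which the tool goes at most 50 mm and 8.59 degrees, less where a joint would pass 70% of its speed; a pose out of reach is approached as far as the arm can. A call with a gripper value outside its range is refused whole. "claw" is the finger opening in m, from 0 to 0.094, set as the call begins (left out, the last holds). The fingers move at their own pace and stop on an object; "force" is the grip in N (left out, the last holds). Time passes only in rows, so rows that repeat a pose let the fingers close. It gives the time, the measured TCP pose, the force, the opening and the grip force at its end, in the units of the state.
- manip.read_state(): the state, without advancing time (a new reading comes with each control period).
- camera(name): name is "scene" or "top" or "wrist"; returns (picture, depth): 480x640x3 uint8, red, green, blue; 480x640 float32, mm along the optical axis (not along the pixel's ray), 0 where there is no reading.
- get_calibration(name): a dict with "fx", "fy", "cx", "cy" (pixels), "origin" and "attitude" of the camera in the world. Camera axes: x right, y down, z forward; pixel columns grow to the right and rows downward; lengths in mm; the calibration is good to about 2 mm. A picture is of the moment at which its call begins: read the wrist's pose just before it. get_calibration takes no time and is no camera call; for the wrist camera it gives the pose at the moment of the call.
- manip.sign_off(): hands the job in; it is judged then, once.
The state is a dict: "clock": time; "joints": joint angles; "qd": joint speeds; "effort": joint torques, N m; "eef_pos": TCP position; "eef_rot": TCP orientation; "wrist_force": force on the tool from outside, world axes, zero at the start; "moment": the same for the moment, N m; "finger_gap": finger opening in mm; "finger_force": force on a finger pad.
Only numpy, scipy, OpenCV 4.12 (cv2) and the standard library are available. Lean on these libraries where they do the work, as an engineer would, in place of code of your own. Each camera call takes 0.05 s, during which the arm holds its last target. There are 200 camera calls.

## Working session

There is one attempt and no reset: what is moved stays moved. The work goes in short steps, Python scripts to look and compute and a tool call to move; the robot and the scene stay as the last step left them, time stands still between calls to the robot, and variables do not carry over. Pictures are saved under pics/ and viewed, at most 10 in all, crops included, and the job is handed in when it is done.

Besides the shell and the picture viewer there is one more tool, called after "Request:" as a command line: name --argument value ..., lists and objects as JSON in quotes. jog_arm: Moves the arm, as the interface text tells. Its arguments: {"type":"object","properties":{"plan":{"type":"array"},"claw":{"type":"number"},"force":{"type":"number"}},"required":["plan"]}

```bash
mkdir -p pics; cat > h.py <<'E'
import numpy as np, cv2
from cell import manip, camera, get_calibration
def shot(n,f):
    c=get_calibration(n); p,d=camera(n); cv2.imwrite('pics/'+f+'.png',p[:,:,::-1]); np.savez('pics/'+f+'.npz',p=p,d=d); return p,d,c
E
python3 - <<'E'
from h import *
for n in('scene','top'):
    p,d,c=shot(n,n+'0'); print(n,c)
print(manip.read_state())
E
```

```text
scene {'fx': 563.1594282962976, 'fy': 563.1594282962976, 'cx': 328.87637402243973, 'cy': 245.73592992864656, 'origin': array([  -67.30475993, -1200.92398543,   681.44648753]), 'attitude': array([-2.01585276,  0.01654271, -0.56542766])}
top {'fx': 568.1297632444195, 'fy': 568.1297632444195, 'cx': 322.33975177700864, 'cy': 244.95417125762717, 'origin': array([ 498.02530514, -128.80348498, 1228.74932275]), 'attitude': array([-3.0484941 , -0.02203836, -1.58789743])}
{'clock': 0.1, 'joints': array([-1.24257070e+00,  3.00384800e-01,  1.52151346e+00, -9.22430644e-06,
        1.32072002e+00, -6.65892826e-02]), 'qd': array([-0.00153917, -0.00293745, -0.00069229,  0.00125748, -0.00123887,
       -0.00128035]), 'effort': array([ 1.27594367e-04, -5.32649338e+01, -3.53288341e+01,  7.09357532e-02,
        2.35033332e-02, -4.74341743e-05]), 'eef_pos': array([ 211.47384923, -507.46042206,  204.96227995]), 'eef_rot': array([-3.14056871e+00, -5.93295927e-05,  3.94817162e-01]), 'wrist_force': array([-0.19466857,  0.49453772,  0.0048975 ]), 'moment': array([ 0.02098607, -0.00558706,  0.04476534]), 'finger_force': 0.0, 'finger_gap': 94.06497843076195}
```

View pics/top0.png

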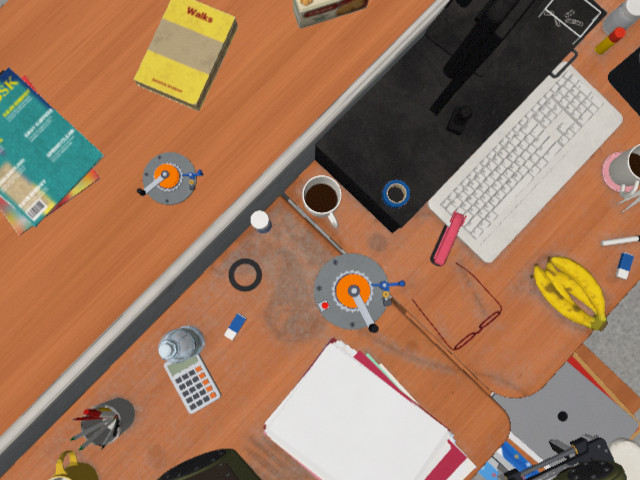

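View pics/scene0.png

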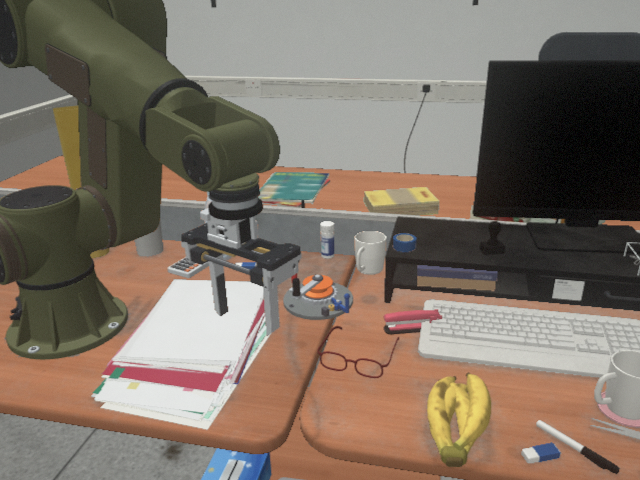

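The top view shows the larger reel at about (352,291), with its knob at (374,328), the blue pawl near (390,287) and the red stop at (324,306). The small look-alike is at (167,177). The scene view shows the same reel at (318,296). Next I'll enlarge the top view and measure.

```bash
cat >> h.py <<'E'
from scipy.spatial.transform import Rotation as Ro
def ray(c,u,v):
    # attitude is [roll,pitch,yaw]
    return Ro.from_euler('xyz',c['attitude']).as_matrix()@np.array([(u-c['cx'])/c['fx'],(v-c['cy'])/c['fy'],1])
def plane(c,u,v,z):
    r=ray(c,u,v); return c['origin']+r*(z-c['origin'][2])/r[2]
def blobs(p,lo,hi,box,mina=6):
    hsv=cv2.cvtColor(p,cv2.COLOR_RGB2HSV); m=cv2.inRange(hsv,lo,hi)
    k=np.zeros_like(m); x0,y0,x1,y1=box; k[y0:y1,x0:x1]=m[y0:y1,x0:x1]
    n,l,s,ce=cv2.connectedComponentsWithStats(k)
    return [(s[i,4],ce[i].round(1),s[i,:4]) for i in range(1,n) if s[i,4]>=mina]
E
python3 - <<'E'
from h import *
p,d,c=shot('top','top1')
box=(305,240,420,345)
for nm,lo,hi,z in(('orange',(8,180,150),(18,255,255),52),('blue',(105,130,60),(125,255,255),60),('red',(0,180,120),(5,255,255),63),('black',(0,0,0),(180,255,45),99)):
    for a,ce,s in blobs(p,lo,hi,box): print(nm,a,ce,s,plane(c,*ce,z).round(1))
cv2.imwrite('pics/c1.png',cv2.resize(p[240:345,305:420,::-1],None,fx=5.5,fy=5.5,interpolation=cv2.INTER_CUBIC))
E
```

```text
orange 666 [351.8 289.2] [336 274  34  34] [ 514.7 -216.    52. ]
blue 111 [388.4 284.7] [372 281  33  10] [ 522.5 -291.    60. ]
red 26 [324.5 305. ] [322 303   6   5] [ 483.3 -158.7   63. ]
black 56 [372.9 327.8] [369 324   9   8] [ 437.3 -252.5   99. ]
```

View pics/c1.png

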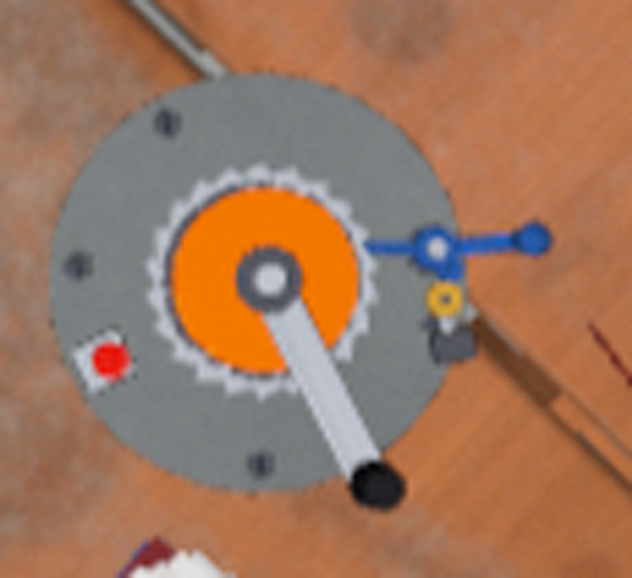

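The crop (5.5x, offset 305,240) puts the bolt at (354.1,290.9), the pin at (384.5,284.9), the post ball at (401.9,283.5), the knob top at (373.5,328.2) and the stop at (325,305.5).

```bash
python3 - <<'E'
from h import *
c=get_calibration('top')
P={n:plane(c,305+u/5.5-.4,240+v/5.5-.4,z)[:2] for n,u,v,z in(('bolt',270,280,68),('pin',437,247,36),('ball',533,239,61),('knob',377,485,99),('stop',110,360,63))}
h=P['bolt']
for n,q in P.items(): print(n,q.round(1),'r',np.hypot(*(q-h)).round(1),'ang',np.arctan2(*(q-h)[::-1]).round(3))
print(np.hypot(*(P['ball']-P['pin'])))
p,d,cs=(lambda a:(np.load(a)['p'],0,get_calibration('scene')))('pics/scene0.npz')
for nm,lo,hi,z in(('orange',(5,180,120),(18,255,255),52),('blue',(105,130,40),(125,255,255),60),('red',(0,180,80),(5,255,255),63),('black',(0,0,0),(180,255,45),99)):
    for a,ce,s in blobs(p,lo,hi,(280,265,360,325)): print(nm,a,ce,s,plane(cs,*ce,z).round(1))
cw=get_calibration('wrist'); print(cw['origin'],cw['attitude'])
E
```

```text
bolt [ 511.7 -218.6] r 0.0 ang 0.0
pin [ 523.6 -285.2] r 67.7 ang -1.395
ball [ 525.4 -318. ] r 100.4 ang -1.434
knob [ 437.3 -253. ] r 82.0 ang -2.708
stop [ 483.2 -158.9] r 66.2 ang 2.016
32.8723236425714
blue 23 [337.8 304. ] [333 299  12  10] [ 485.  -346.4   60. ]
black 13 [295.6 285.2] [294 282   5   8] [ 418.1 -287.5   99. ]
[ 287.44580931 -475.56984104  382.41853824] [ 2.85565306e+00 -3.76081007e-04 -1.17762493e+00]
```

Request:
jog_arm --plan '[0.035,-0.0,-0.01,0,0,0,0.07,-0.03,-0.02,0,0,1,0.1,-0.07,-0.03,0,0,2,0.13,-0.0,-0.04,0,0,2,0.16,0.05,-0.05,0,0,2,0.19,0.1,-0.06,0,0,2,0.21,0.15,-0.06,0,0,2,0.2245,0.2,-0.06,0,0,2,0.2245,0.254,-0.06,0,0,2,0.2245,0.254,-0.06,0,0,2,0.2245,0.254,-0.06,0,0,2,0.2245,0.254,-0.06,0,0,2,0.2245,0.254,-0.06,0,0,2]' --claw 0.04 --force 20

```text
clock: 1.45
eef_pos: [435.9, -254.5, 145.4]
eef_rot: [3.141, 0.0, 0.429]
wrist_force: [0.4, 0.7, -0.4]
finger_gap: 40.0
finger_force: 0.0
```

```bash
python3 - <<'E'
from h import *
s=manip.read_state(); print(s['clock'],s['eef_pos'],s['eef_rot'],s['wrist_force'],s['finger_gap'])
p,d,c=shot('wrist','w1'); print(c['origin'])
E
```

```text
1.45 [ 435.94837439 -254.52796882  145.44870983] [3.14139446e+00 6.00981399e-05 4.29141464e-01] [ 0.39905835  0.68151767 -0.42098691] 39.971031349380176
[ 510.7371516  -219.81646054  322.82464588]
```

View pics/w1.png

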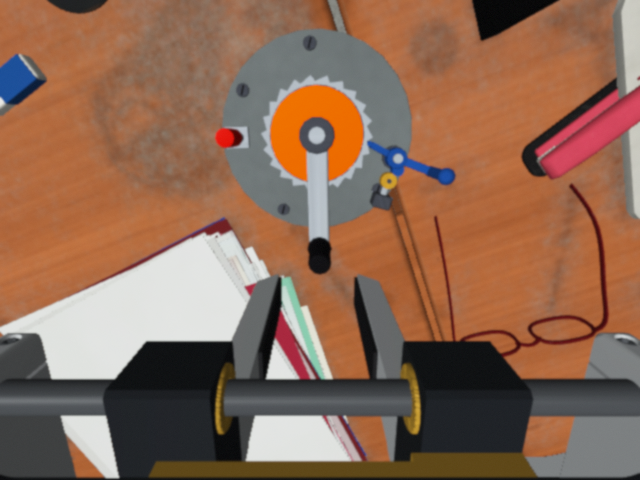

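The wrist view shows the knob top at (320,262), between the fingers along the closing line. The bolt is at (316,134), the ball at (447,177), the pin at (397,158) and the stop top at (223,139).

```bash
python3 - <<'E'
from h import *
c=get_calibration('wrist')
P={n:plane(c,u,v,z)[:2] for n,u,v,z in(('bolt',316,134,68),('pin',397,158,36),('ball',447,177,61),('knob',320,262,99),('stop',223,139,63))}
h=P['bolt']
for n,q in P.items(): print(n,q.round(1),'r',np.hypot(*(q-h)).round(1),'ang',np.arctan2(*(q-h)[::-1]).round(3))
E
```

```text
bolt [ 510.9 -219.3] r 0.0 ang 0.0
pin [ 520.9 -285.4] r 66.9 ang -1.42
ball [ 523.2 -319.7] r 101.2 ang -1.449
knob [ 436.4 -256.1] r 83.0 ang -2.682
stop [ 480.5 -160.6] r 66.1 ang 2.049
```

Request:
jog_arm --plan '[0,0,-0.03,0,0,0,-0.0005,-0.0005,-0.06,0,0,0,-0.0005,-0.0005,-0.076,0,0,0,-0.0005,-0.0005,-0.076,0,0,0]'

```text
clock: 1.9
eef_pos: [434.2, -254.6, 67.3]
eef_rot: [-3.138, 0.002, 0.428]
wrist_force: [-0.9, 0.5, 0.9]
finger_gap: 40.3
finger_force: 0.0
```

Request:
jog_arm --plan '[0,0,0,0,0,0,0,0,0,0,0,0,0,0,0,0,0,0,0,0,0,0,0,0,0,0,0,0,0,0,0,0,0,0,0,0]' --claw 0.01 --force 20

```text
clock: 2.5
eef_pos: [435.9, -254.7, 70.3]
eef_rot: [3.14, -0.001, 0.43]
wrist_force: [-2.3, -2.3, 6.8]
finger_gap: 15.6
finger_force: 20.0
```

Request:
jog_arm --plan '[0.001,-0.002,0,0,0,1.5,0.002,-0.0037,0,0,0,2.9,0.003,-0.0056,0,0,0,4.3,0.004,-0.0075,0,0,0,5.7,0.0052,-0.0093,0,0,0,7.2,0.0064,-0.011,0,0,0,8.6,0.0075,-0.0128,0,0,0,10,0.0088,-0.0145,0,0,0,11.5,0.0088,-0.0145,0,0,0,11.5,0.0088,-0.0145,0,0,0,11.5]'

```text
clock: 3.5
eef_pos: [443.7, -267.9, 70.1]
eef_rot: [-3.139, 0.0, 0.631]
wrist_force: [-9.2, 7.8, 14.2]
finger_gap: 15.7
finger_force: 20.0
```

```bash
python3 - <<'E'
from h import *
s=manip.read_state(); print(s['clock'],s['eef_pos'],s['eef_rot'],s['wrist_force'],s['finger_gap'])
x,y,_=s['eef_pos'];print(np.arctan2(y+219,x-511.3),np.hypot(y+219,x-511.3))
p,d,c=shot('wrist','w2'); print(c['origin'])
E
```

```text
3.5 [ 443.73707211 -267.90290327   70.10062341] [-3.13935854e+00  3.93414400e-04  6.30603058e-01] [-9.19652496  7.76540474 14.19902414] 15.739784797481546
-2.515063158176796 83.4040956647976
[ 510.43118024 -219.18712039  247.46786198]
```

View pics/w2.png

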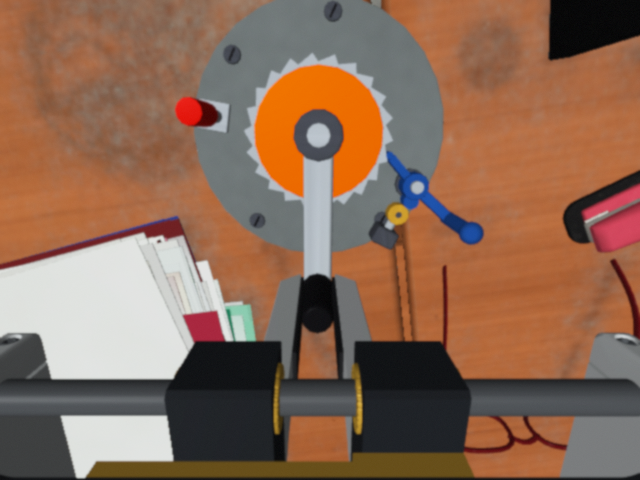

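The wrist view shows the pawl rotated. The bolt is at (318,134), the pin at (417,187) and the ball at (471,233). I'll work out the pawl angle.

```bash
python3 - <<'E'
from h import *
c=get_calibration('wrist')
P={n:plane(c,u,v,z)[:2] for n,u,v,z in(('bolt',318,134,68),('pin',417,187,36),('ball',471,233,60),('stop',189,112,63))}
h=P['bolt']
for n,q in P.items(): print(n,q.round(1),'r',np.hypot(*(q-h)).round(1),'ang',np.arctan2(*(q-h)[::-1]).round(3))
a=P['pin']-h;b=P['ball']-P['pin'];print('pawl',np.arctan2(*a[::-1])-np.arctan2(*b[::-1]),np.hypot(*b))
s=manip.read_state();print(s['wrist_force'],s['eef_pos'])
E
```

```text
bolt [ 510.7 -219.1] r 0.0 ang 0.0
pin [ 521.1 -285.1] r 66.8 ang -1.415
ball [ 518.1 -318.3] r 99.5 ang -1.497
stop [ 481.7 -161.4] r 64.6 ang 2.038
pawl 0.24591414009395685 33.349434033840375
[-8.96696714  6.62094529 14.66895041] [ 443.74639155 -267.90154775   70.1222669 ]
```

Request:
jog_arm --plan '[0.0006,-0.0008,0,0,0,0.7,0.0013,-0.0017,0,0,0,1.5,0.0013,-0.0017,0,0,0,1.5,0.0013,-0.0017,0,0,0,1.5]'

```text
clock: 3.95
eef_pos: [444.9, -269.5, 70.1]
eef_rot: [-3.139, 0.0, 0.657]
wrist_force: [-10.4, 7.7, 14.5]
finger_gap: 15.4
finger_force: 20.0
```

Request:
jog_arm --plan '[0,0,0,0,0,0,0,0,0,0,0,0,0,0,0,0,0,0,0,0,0.03,0,0,0,0,0,0.06,0,0,0,0,0,0.09,0,0,0]' --claw 0.04

```text
clock: 4.55
eef_pos: [445.5, -270.3, 160.4]
eef_rot: [-3.141, 0.0, 0.657]
wrist_force: [1.1, -0.7, 0.4]
finger_gap: 40.2
finger_force: 0.0
```

Request:
jog_arm --plan '[0.03,-0.015,0,0,0,-6,0.06,-0.03,0,0,0,-12,0.08,-0.04,0,0,0,-18,0.097,-0.049,0,0,0,-24,0.097,-0.049,0,0,0,-30,0.097,-0.049,0,0,0,-37.5,0.097,-0.049,0,0,0,-37.5,0.097,-0.049,0,0,0,-37.5]' --claw 0.0

```text
clock: 5.35
eef_pos: [542.6, -319.4, 159.3]
eef_rot: [-3.141, 0.0, 0.006]
wrist_force: [0.2, -0.3, 0.1]
finger_gap: 0.7
finger_force: 0.0
```

```bash
python3 - <<'E'
from h import *
s=manip.read_state(); print(s['clock'],s['eef_pos'],s['eef_rot'],s['wrist_force'],s['finger_gap'])
p,d,c=shot('wrist','w3'); print(c['origin'])
E
```

```text
5.35 [ 542.58440651 -319.36822953  159.31582228] [-3.14149420e+00  1.58943122e-04  5.86151492e-03] [ 0.18931417 -0.27759521  0.09915057] 0.7028588557883959
[ 624.88731402 -318.55192719  336.71367   ]
```

View pics/w3.png

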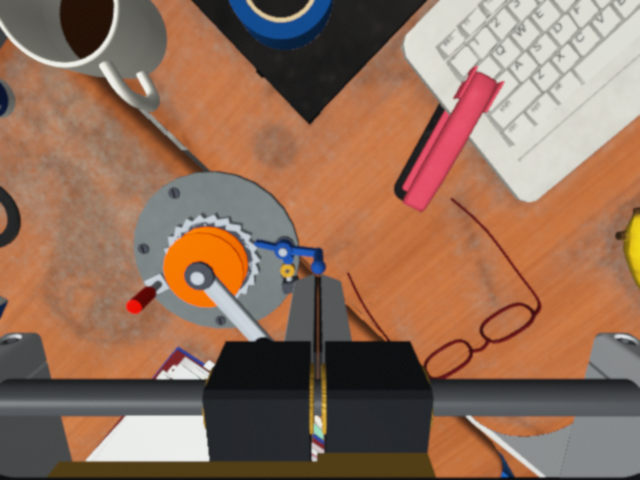

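The wrist view shows the closed fingers ending at (318,278), the ball at (318,268) and the pin at (283,252). The fingers should come down clear of the post on its far (+x) side.

```bash
python3 - <<'E'
from h import *
c=get_calibration('wrist')
P={n:plane(c,u,v,z)[:2] for n,u,v,z in(('bolt',200,274,68),('pin',283,252,36),('ball',318,268,60),('staplertip',405,210,20),('tip',318,278,159))}
for n,q in P.items(): print(n,q.round(1))
p,d,cc=shot('top','top2')
for a,ce,s in blobs(p,(105,130,60),(125,255,255),(370,270,420,300)): print(a,ce,s,plane(cc,*ce,60).round(1))
E
```

```text
bolt [ 515.2 -223. ]
pin [ 523.7 -288.3]
ball [ 517.7 -319.8]
staplertip [ 559.3 -399.4]
tip [ 550.2 -319.4]
6 [402.5 286.5] [401 286   4   2] [ 518.3 -320.    60. ]
```

Request:
jog_arm --plan '[0.002,0.001,-0.03,0,0,0,0.002,0.001,-0.06,0,0,0,0.002,0.001,-0.085,0,0,0,0.002,0.001,-0.105,0,0,0,0.002,0.001,-0.113,0,0,0,0.002,0.001,-0.113,0,0,0,0.002,0.001,-0.113,0,0,0]'

```text
clock: 6.15
eef_pos: [545.1, -318.7, 47.6]
eef_rot: [3.141, -0.001, 0.003]
wrist_force: [-0.3, -0.3, -0.0]
finger_gap: 0.5
finger_force: 0.0
```

Request:
jog_arm --plan '[-0.001,0,0,0,0,0,-0.002,0,0,0,0,0,-0.003,0,0,0,0,0,-0.004,0,0,0,0,0,-0.005,0,0,0,0,0,-0.006,0,0,0,0,0,-0.007,0,0,0,0,0,-0.008,0,0,0,0,0,-0.009,0,0,0,0,0,-0.01,0,0,0,0,0,-0.011,0,0,0,0,0,-0.012,0,0,0,0,0,-0.013,0,0,0,0,0,-0.014,0,0,0,0,0]'

```text
clock: 7.55
eef_pos: [530.6, -318.4, 46.5]
eef_rot: [3.141, -0.0, 0.002]
wrist_force: [1.0, 0.3, 0.2]
finger_gap: 0.2
finger_force: 0.7
```

Near contact; continuing in small steps.

Request:
jog_arm --plan '[-0.001,0,0,0,0,0,-0.002,0,0,0,0,0,-0.003,0,0,0,0,0,-0.004,0,0,0,0,0]'

```text
clock: 7.95
eef_pos: [526.5, -318.3, 46.4]
eef_rot: [-3.141, 0.0, 0.002]
wrist_force: [0.6, 0.7, -0.0]
finger_gap: 0.7
finger_force: 0.5
```

Request:
jog_arm --plan '[-0.001,0,0,0,0,0,-0.002,0,0,0,0,0,-0.003,0,0,0,0,0,-0.004,0,0,0,0,0]'

```text
clock: 8.35
eef_pos: [522.5, -318.4, 46.4]
eef_rot: [-3.142, 0.0, 0.002]
wrist_force: [0.4, 0.2, 0.1]
finger_gap: 0.1
finger_force: 0.1
```

Request:
jog_arm --plan '[-0.001,0,0,0,0,0,-0.002,0,0,0,0,0,-0.003,0,0,0,0,0,-0.004,0,0,0,0,0]'

```text
clock: 8.75
eef_pos: [518.5, -318.4, 46.4]
eef_rot: [-3.142, 0.0, 0.002]
wrist_force: [-0.4, -0.1, -0.8]
finger_gap: 0.5
finger_force: 0.0
```

```bash
python3 - <<'E'
from h import *
s=manip.read_state(); print(s['eef_pos'],s['wrist_force'])
p,d,c=shot('scene','s3')
cv2.imwrite('pics/s3c.png',cv2.resize(p[245:345,260:400,::-1],None,fx=5,fy=5,interpolation=cv2.INTER_CUBIC))
E
```

```text
[ 518.51627977 -318.4054341    46.44674601] [-0.44013646 -0.05047278 -0.80229369]
```

View pics/s3c.png

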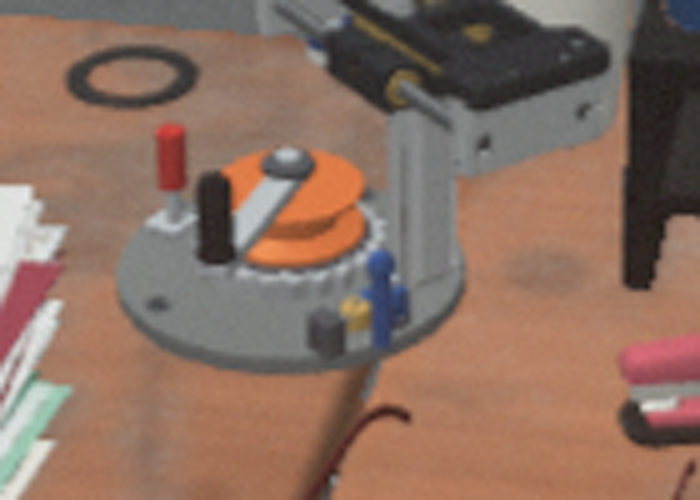

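The scene crop shows the fingers behind the post, with the ball at crop (380,262). I'll check where the post stands now.

```bash
python3 - <<'E'
from h import *
c=get_calibration('scene')
for n,u,v,z in(('ball',380,262,61),('bolt',288,160,68),('knob',214,180,99),('stop',171,128,63)):
    print(n,plane(c,260+u/5-.4,245+v/5-.4,z).round(1))
p,d,c=shot('wrist','w4')
for a,ce,s in blobs(p,(105,130,60),(125,255,255),(100,50,500,400)): print(a,ce,s,plane(c,*ce,60).round(1))
E
```

```text
ball [ 495.9 -321.1   61. ]
bolt [ 504.1 -231.9   68. ]
knob [ 439.9 -278.3   99. ]
stop [ 479.6 -166.5   63. ]
1283 [264.4 266.8] [232 235  62  60] [ 537.9 -291.8   60. ]
```

Request:
jog_arm --plan '[0.01,0,0,0,0,0,0.02,0,0.02,0,0,0,0.02,0,0.05,0,0,0,0.02,0,0.08,0,0,0,0.02,0,0.105,0,0,0,-0.01,0.015,0.105,0,0,8,-0.04,0.03,0.105,0,0,16,-0.065,0.045,0.105,0,0,24,-0.0735,0.0485,0.105,0,0,32,-0.0735,0.0485,0.105,0,0,37.5,-0.0735,0.0485,0.105,0,0,37.5,-0.0735,0.0485,0.105,0,0,37.5]' --claw 0.04

```text
clock: 10.05
eef_pos: [445.7, -270.0, 151.5]
eef_rot: [3.141, -0.0, 0.654]
wrist_force: [-0.7, -0.1, -0.1]
finger_gap: 40.3
finger_force: 0.0
```

```bash
python3 - <<'E'
from h import *
p,d,c=shot('wrist','w5')
cv2.imwrite('pics/w5s.png',p[:,:,::-1])
E
```

```text
(no output)
```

View pics/w5s.png

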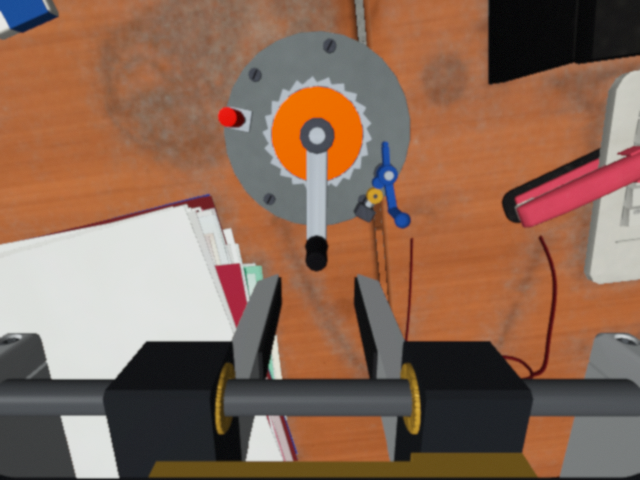

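The pawl is now well clear of the wheel, with its pin at (388,175) and ball at (402,220). The knob, at (316,255), lies between the fingers, so I'll regrip it.

Request:
jog_arm --plan '[0,0,-0.03,0,0,0,0,0,-0.06,0,0,0,0,0,-0.082,0,0,0,0,0,-0.082,0,0,0,0,0,-0.082,0,0,0]'

```text
clock: 10.6
eef_pos: [445.5, -270.0, 70.0]
eef_rot: [-3.142, -0.0, 0.656]
wrist_force: [-0.5, -0.2, -0.3]
finger_gap: 40.0
finger_force: 0.0
```

Request:
jog_arm --plan '[0,0,0,0,0,0,0,0,0,0,0,0,0,0,0,0,0,0,0,0,0,0,0,0,0,0,0,0,0,0,0,0,0,0,0,0]' --claw 0.01 --force 12

```text
clock: 11.2
eef_pos: [445.0, -269.6, 70.0]
eef_rot: [-3.141, -0.0, 0.657]
wrist_force: [-3.9, 2.8, 6.2]
finger_gap: 15.6
finger_force: 12.0
```

```bash
python3 - <<'E'
from h import *
s=manip.read_state(); x,y,z=s['eef_pos']; h=np.array([511.3,-219.]); print(s['eef_pos'],s['wrist_force'])
a0=np.arctan2(y-h[1],x-h[0]); R=np.hypot(x-h[0],y-h[1]); print(a0,R)
for i in range(1,45):
    a=a0-.035*i; print(i,(h+R*np.array([np.cos(a),np.sin(a)])-[x,y]).round(1),round(-.035*i*57.3,1), round(a,3))
E
```

```text
[ 445.03955724 -269.62802647   70.03988616] [-3.90872707  2.77254656  6.16240609]
-2.4891434835259547 83.38850843424662
1 [-1.7  2.3] -2.0 -2.524
2 [-3.4  4.8] -4.0 -2.559
3 [-4.9  7.2] -6.0 -2.594
4 [-6.4  9.7] -8.0 -2.629
5 [-7.8 12.3] -10.0 -2.664
6 [-9.1 14.9] -12.0 -2.699
7 [-10.3  17.6] -14.0 -2.734
8 [-11.4  20.3] -16.0 -2.769
9 [-12.4  23. ] -18.0 -2.804
10 [-13.3  25.8] -20.1 -2.839
11 [-14.2  28.6] -22.1 -2.874
12 [-14.9  31.4] -24.1 -2.909
13 [-15.5  34.3] -26.1 -2.944
14 [-16.   37.1] -28.1 -2.979
15 [-16.5  40. ] -30.1 -3.014
16 [-16.8  42.9] -32.1 -3.049
17 [-17.   45.8] -34.1 -3.084
18 [-17.1  48.8] -36.1 -3.119
19 [-17.1  51.7] -38.1 -3.154
20 [-17.   54.6] -40.1 -3.189
21 [-16.8  57.5] -42.1 -3.224
22 [-16.6  60.4] -44.1 -3.259
23 [-16.2  63.3] -46.1 -3.294
24 [-15.7  66.2] -48.1 -3.329
25 [-15.1  69. ] -50.1 -3.364
26 [-14.4  71.9] -52.1 -3.399
27 [-13.6  74.7] -54.1 -3.434
28 [-12.7  77.5] -56.2 -3.469
29 [-11.7  80.2] -58.2 -3.504
30 [-10.6  82.9] -60.2 -3.539
31 [-9.4 85.6] -62.2 -3.574
32 [-8.2 88.2] -64.2 -3.609
33 [-6.8 90.8] -66.2 -3.644
34 [-5.4 93.3] -68.2 -3.679
35 [-3.8 95.8] -70.2 -3.714
36 [-2.2 98.2] -72.2 -3.749
37 [ -0.5 100.6] -74.2 -3.784
38 [  1.3 102.9] -76.2 -3.819
39 [  3.2 105.1] -78.2 -3.854
40 [  5.1 107.3] -80.2 -3.889
41 [  7.1 109.4] -82.2 -3.924
42 [  9.2 111.5] -84.2 -3.959
43 [ 11.4 113.4] -86.2 -3.994
44 [ 13.6 115.3] -88.2 -4.029
```

Request:
jog_arm --plan '[-0.0017,0.0023,0,0,0,-2,-0.0034,0.0048,0,0,0,-4,-0.0049,0.0072,0,0,0,-6,-0.0064,0.0097,0,0,0,-8,-0.0078,0.0123,0,0,0,-10,-0.0091,0.0149,0,0,0,-12,-0.0103,0.0176,0,0,0,-14,-0.0114,0.0203,0,0,0,-16,-0.0124,0.023,0,0,0,-18,-0.0133,0.0258,0,0,0,-20,-0.0142,0.0286,0,0,0,-22,-0.0149,0.0314,0,0,0,-24,-0.0155,0.0343,0,0,0,-26,-0.016,0.0371,0,0,0,-28,-0.0165,0.04,0,0,0,-30,-0.0168,0.0429,0,0,0,-32,-0.017,0.0458,0,0,0,-34,-0.0171,0.0488,0,0,0,-36,-0.0171,0.0517,0,0,0,-38,-0.017,0.0546,0,0,0,-40]'

```text
clock: 13.2
eef_pos: [428.3, -215.7, 70.1]
eef_rot: [3.14, -0.001, -0.043]
wrist_force: [-2.0, -3.7, 2.7]
finger_gap: 15.6
finger_force: 12.0
```

Request:
jog_arm --plan '[0.0002,0.0029,0,0,0,-2,0.0004,0.0058,0,0,0,-4,0.0008,0.0087,0,0,0,-6,0.0013,0.0116,0,0,0,-8,0.0019,0.0144,0,0,0,-10,0.0026,0.0173,0,0,0,-12,0.0034,0.0201,0,0,0,-14,0.0043,0.0229,0,0,0,-16,0.0053,0.0256,0,0,0,-18,0.0064,0.0283,0,0,0,-20,0.0076,0.031,0,0,0,-22,0.0088,0.0336,0,0,0,-24,0.0102,0.0362,0,0,0,-26,0.0116,0.0387,0,0,0,-28,0.0132,0.0412,0,0,0,-30,0.0148,0.0436,0,0,0,-32,0.0156,0.0448,0,0,0,-33,0.0165,0.046,0,0,0,-34,0.0165,0.046,0,0,0,-34]'

```text
clock: 15.1
eef_pos: [445.1, -169.5, 70.0]
eef_rot: [-3.141, -0.001, -0.636]
wrist_force: [-1.3, -2.5, 6.2]
finger_gap: 15.4
finger_force: 12.0
```

```bash
python3 - <<'E'
from h import *
s=manip.read_state(); x,y,z=s['eef_pos']; f=s['wrist_force']; a=np.arctan2(y+219,x-511.3); print(a,np.hypot(y+219,x-511.3),f, 'tangential',f@[-np.sin(a),np.cos(a),0])
p,d,c=shot('wrist','w6')
for a,ce,t in blobs(p,(0,180,80),(5,255,255),(100,50,400,330),100): print(a,ce,t)
cv2.imwrite('pics/w6c.png',p[30:350,130:530,::-1])
E
```

```text
2.5000614499780385 82.67896430349744 [-1.25972806 -2.49860792  6.21258294] tangential 2.7556858006222256
671 [267.6 239.8] [253 222  28  35]
```

View pics/w6c.png

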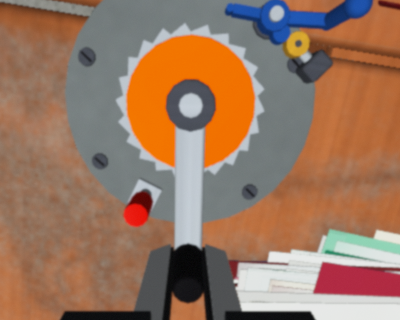

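Request:
jog_arm --plan '[0.0008,0.0011,0,0,0,-1,0.0017,0.0022,0,0,0,-2,0.0026,0.0033,0,0,0,-3,0.0035,0.0044,0,0,0,-4,0.0045,0.0055,0,0,0,-5,0.0054,0.0065,0,0,0,-6,0.0064,0.0075,0,0,0,-7,0.0073,0.0085,0,0,0,-8,0.0083,0.0095,0,0,0,-9,0.0093,0.0105,0,0,0,-9.7,0.0093,0.0105,0,0,0,-9.7]'

```text
clock: 16.25
eef_pos: [454.5, -159.2, 70.0]
eef_rot: [-3.141, -0.002, -0.805]
wrist_force: [-0.8, -3.1, 5.0]
finger_gap: 15.5
finger_force: 12.0
```

```bash
cat > f.py <<'E'
from h import *
s=manip.read_state(); x,y,z=s['eef_pos']; f=s['wrist_force']; a=np.arctan2(y+219,x-511.3); print(s['clock'],a,np.hypot(y+219,x-511.3),f, 'tangential',f@[-np.sin(a),np.cos(a),0],s['eef_rot'])
E
python3 f.py
```

```text
16.25 2.3305624548926236 82.53786462532133 [-0.77690891 -3.08434718  5.04583841] tangential 2.6876067170822715 [-3.14123282e+00 -1.61293580e-03 -8.04622537e-01]
```

Request:
jog_arm --plan '[0.0003,0.00027,0,0,0,-0.3,0.0006,0.00054,0,0,0,-0.6,0.0009,0.0008,0,0,0,-0.8,0.0012,0.0011,0,0,0,-1.1,0.0015,0.0013,0,0,0,-1.4,0.0018,0.0016,0,0,0,-1.7]'

```text
clock: 16.85
eef_pos: [456.1, -157.7, 70.0]
eef_rot: [-3.141, -0.001, -0.834]
wrist_force: [-0.2, -5.5, 6.0]
finger_gap: 15.5
finger_force: 12.0
```

Request:
jog_arm --plan '[0.0003,0.00027,0,0,0,-0.3,0.0006,0.00054,0,0,0,-0.6,0.0009,0.0008,0,0,0,-0.8]'

```text
clock: 17.15
eef_pos: [457.0, -156.9, 70.0]
eef_rot: [-3.141, -0.001, -0.848]
wrist_force: [-1.8, -5.4, 5.6]
finger_gap: 15.8
finger_force: 12.0
```

```bash
python3 f.py
```

```text
17.15 2.2894973906653595 82.51452490939477 [-1.82773594 -5.39535892  5.57226945] tangential 4.928011785981221 [-3.14145319e+00 -1.46197741e-03 -8.48097571e-01]
```

Request:
jog_arm --plan '[0.0003,0.00027,0,0,0,-0.3,0.0006,0.00054,0,0,0,-0.6,0.0006,0.00054,0,0,0,-0.6]'

```text
clock: 17.45
eef_pos: [457.6, -156.3, 70.0]
eef_rot: [-3.141, -0.002, -0.859]
wrist_force: [-1.4, -3.7, 5.4]
finger_gap: 15.3
finger_force: 12.0
```

```bash
python3 f.py
```

```text
17.45 2.2792371944339997 82.52004194475315 [-1.44525952 -3.72886531  5.37935715] tangential 3.5236856184370615 [-3.14138332e+00 -1.52573155e-03 -8.58523646e-01]
```

Still only brake friction, so I'll continue.

Request:
jog_arm --plan '[0.0003,0.00027,0,0,0,-0.3,0.0006,0.00054,0,0,0,-0.6,0.0006,0.00054,0,0,0,-0.6]'

```text
clock: 17.75
eef_pos: [458.3, -155.8, 70.0]
eef_rot: [-3.141, -0.002, -0.869]
wrist_force: [-2.0, -5.0, 5.6]
finger_gap: 15.6
finger_force: 12.0
```

Request:
jog_arm --plan '[0.0003,0.00027,0,0,0,-0.3,0.0006,0.00054,0,0,0,-0.6,0.0006,0.00054,0,0,0,-0.6]'

```text
clock: 18.05
eef_pos: [458.6, -155.5, 70.0]
eef_rot: [3.141, -0.002, -0.879]
wrist_force: [-2.0, -7.9, 6.3]
finger_gap: 15.7
finger_force: 12.0
```

```bash
python3 f.py
```

```text
18.05 2.263378075262426 82.50189554648313 [-2.00473243 -7.9397352   6.3446443 ] tangential 6.612571328121859 [ 3.14123245e+00 -1.56024577e-03 -8.79363379e-01]
```

Request:
jog_arm --plan '[0.0002,0.00018,0,0,0,-0.2,0.0003,0.00027,0,0,0,-0.3,0.0003,0.00027,0,0,0,-0.3,0.0003,0.00027,0,0,0,-0.3]'

```text
clock: 18.45
eef_pos: [458.7, -155.4, 70.0]
eef_rot: [3.141, -0.001, -0.884]
wrist_force: [-4.7, -9.1, 6.9]
finger_gap: 15.1
finger_force: 12.0
```

```bash
python3 f.py
```

```text
18.45 2.262143913529978 82.54041911311586 [-4.69488994 -9.06461278  6.91662629] tangential 9.396263522087473 [ 3.14070626e+00 -1.37875727e-03 -8.84425361e-01]
```

The arm is bedded, so I'll hold briefly, then let go and rise.

Request:
jog_arm --plan '[0,0,0,0,0,0,0,0,0,0,0,0,0,0,0,0,0,0]'

```text
clock: 18.75
eef_pos: [458.6, -155.4, 70.0]
eef_rot: [3.141, -0.001, -0.884]
wrist_force: [-4.6, -8.4, 6.8]
finger_gap: 15.8
finger_force: 12.0
```

Request:
jog_arm --plan '[0,0,0,0,0,0,0,0,0,0,0,0,0,0,0,0,0,0,0,0,0.01,0,0,0,0,0,0.03,0,0,0,0,0,0.06,0,0,0,0,0,0.09,0,0,0,0,0,0.09,0,0,0]' --claw 0.036

```text
clock: 19.55
eef_pos: [460.3, -155.0, 163.7]
eef_rot: [-3.138, -0.006, -0.884]
wrist_force: [0.0, 0.2, -0.8]
finger_gap: 35.9
finger_force: 0.0
```

```bash
python3 - <<'E'
from h import *
p,d,c=shot('wrist','w7'); cv2.imwrite('pics/w7c.png',p[30:350,130:530,::-1])
E
```

```text
(no output)
```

View pics/w7c.png

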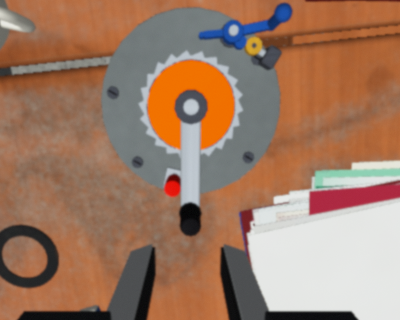

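The arm rests against the red stop at crop (173,187), the pawl is off at (245,30), and the gripper is clear.

```bash
python3 -c "
from cell import manip
print(manip.sign_off())"
```

```text
the job is handed in; nothing more can be done
None
```

The pawl is flicked off, the crank is bedded lightly against the red stop (about 9 N at the knob) and released, and the job is handed in at about 20 s; sign-off returned no verdict.

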